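# Load the fitting dispenser in picking order

## Task

Load the upright gravity-feed dispenser through its open top so that the straight 44 mm wide, 64 mm tall steel sleeve will come out of the bottom gate first and the stepped reducer with the 44 mm base and slim neck second: drop in the sleeve first, then the reducer on top of it, neck up. Both must end standing upright in the dispenser.

Things in the scene. Friction and masses are not known exactly. Their poses are not given: they have to be found in the camera images.
- sleeve_center (a point): Centre (half-way up) of the straight sleeve: a loose plain steel tube, outside diameter 44 mm, bore 34, 64 mm tall, 0.3 kg, standing on the table; z is its axis, up. Not wanted: a sleeve as wide but only 28 mm tall, one 64 mm tall but 64 mm wide, a slim tube 28 mm wide and 84 tall. All fittings stand at least 100 mm apart, centre to centre.
- reducer_center (a point): Centre (half-way up) of the loose stepped reducer: one stainless piece 64 mm tall, the lower 28 mm a base of diameter 44 mm, the upper 36 mm a neck of diameter 32 mm with a black bore mark on top; about 0.35 kg, standing on its base; z is its axis, up. A squat reducer with a 64 mm base, 46 mm tall, is not wanted.
- magazine_mouth (a point): Centre of the dispenser's open top at rim level, 135 mm above the table; z up, x to its front (sight slot, clear gate). A fixed upright square aluminium well on a 120 mm base plate: 62 mm square inside, walls 5 mm, floor 129 mm below the rim; the top 15 mm flares to 80 mm (94 outside). A fitting let go upright with its foot in the mouth drops and settles upright; the second ends level with the rim.
Things that resemble listed ones, but are neither listed nor needed, are in the scene too. There is more than one size of the part that bears magazine_mouth; the job needs the largest. Leave any green look-alike of the part that bears sleeve_center alone.

How it is judged (in metres and radians):
On the way:
1. the sleeve stands on the floor of the dispenser (z of sleeve_center in the frame of magazine_mouth between -0.105 and -0.089 m and horizontal distance between sleeve_center and magazine_mouth below 0.018 m and angle between sleeve_center's own z axis and vertical below 0.25 rad), for 0.2 s.
At the end, for the whole second after the job is handed in: The sleeve stands on the floor of the dispenser and the reducer stands on the sleeve, neck up: each centre within 8 mm of that height and 18 mm of the well's axis, each upright within 0.25 rad (all of step 1 and z of reducer_center in the frame of magazine_mouth between -0.041 and -0.025 m and horizontal distance between reducer_center and magazine_mouth below 0.018 m and angle between reducer_center's own z axis and vertical below 0.25 rad); the robot touches nothing.
It also fails if it takes over 64 s, if anything falls off the work surface, if the arm or the gripper's body presses on something with over 40 N, if the wrist force passes 120 N, or if a joint passes its speed limit or range.

## Robot

A 6-joint arm with a two-finger parallel gripper is mounted at the origin on the work surface. World frame = base frame: x ahead of the robot, y to its left, z up, the work surface at z = 0. Lengths are in m, angles in degrees, forces in N, time in s.
With the tool pointing down it reaches from about 0.3 to 0.75 m from the base axis. Payload 8.5 kg.
Tool frame: the origin (TCP) lies midway between the tips of the shut fingers; the grasp point (between the pads) lies 19 mm behind it; z points along the fingers, y is the direction in which the jaws open and shut (so a half turn about z gives the same grasp; the last joint's range is limited). The gripper opens to 85 mm and grips with 20 to 120 N. Pads are 22 mm wide; open, the fingers measure 114 mm over their backs; the gripper's body (76 mm by 85 mm) begins 54 mm behind the grasp point. The pads swing forward as they close: fully open they stand 13 mm farther back than shut.
Start: joints at [-79.315, 21.807, 74.336, -0, 83.858, -12.336], TCP at [0.215, -0.506, 0.231] pointing down, gripper open.
Joint ranges: [-178.18, 178.18], [-50.72, 133.34], [12.68, 142.11], [-81.47, 261.47], [9.98, 163.14], [-165.26, 165.26]. Speed limits (degrees/s): [136.94, 136.94, 180, 180, 180, 180].

## Interface

Orientations are given as a 3x3 rotation matrix whose columns are the frame's x, y, z axes.
In Python, from rig import env, viewer, ticket gives the robot as it stands. The module is installed in compiled form; this text tells all that it offers.
- The arm moves only by the shell command python3 -m pendant 'ROWS' [FORCE]. ROWS is JSON, a list of rows, each a list of 3 entries, a list of its own where there are three numbers: the shift along the world's x, y, z in mm, then the turn about the world's z in rad, then the opening, from -1 (shut) to 1 (fully open). A call has 1 to 12 rows; each row shifts and turns the pose as measured when the row begins; what a row does not reach is not made up. A row lasts 1/8 s, in which the tool goes at most 62.5 mm and 10.7 degrees, less where a joint would pass 70% of its speed; a pose out of reach is approached as far as the arm can. A call with a gripper value outside its range is refused whole. The fingers move at their own pace and stop on an object; FORCE is the grip in N (left out, the last holds). Time passes only in rows, so rows that do not move let the fingers close. It gives the time, the measured TCP pose, the force and the opening at its end, in the units of the state.
- env.observe(): the state, without advancing time (a new reading comes with each control period).
- viewer.get_image(name): name is "side" or "top"; returns (picture, depth): 400x640x3 uint8, red, green, blue; 400x640 float32, m along the optical axis (not along the pixel's ray), 0 where there is no reading.
- viewer.camera_params(name): a dict with "fx", "fy", "cx", "cy" (pixels), "rvec" (rotation vector, rad) and "tvec" (3), from world to camera coordinates, as OpenCV has them. Camera axes: x right, y down, z forward; pixel columns grow to the right and rows downward; lengths in m; the calibration is good to about 2 mm. A picture is of the moment at which its call begins. camera_params takes no time and is no camera call.
- ticket.close_job(): hands the job in, once; it reports no verdict.
The state is a dict: "time_s": time; "q": joint angles; "qvel": joint speeds; "joint_efforts": joint torques, N m; "position": TCP position; "tool_rot": TCP orientation; "ft_force": force on the tool from outside, world axes, zero at the start; "wrist_torque": the same for the moment, N m; "grip_width": finger opening in m.
Only numpy, scipy, OpenCV 4.12 (cv2) and the standard library are available. Lean on these libraries where they do the work, as an engineer would, in place of code of your own. Each camera call takes 0.05 s, during which the arm holds its last target. There are 200 camera calls.

## Working session

There is one attempt and no reset: what is moved stays moved. The work goes in short steps, Python scripts to look and compute and a shell command to move; the robot and the scene stay as the last step left them, time stands still between calls to the robot, and variables do not carry over. Pictures are saved under pics/ and viewed, about 8 in all and at most 12, crops included, and the job is handed in when it is done.

```bash
mkdir -p pics; cat > h.py <<'E'
import numpy as np, cv2
from rig import env, viewer, ticket
def grab(n,tag):
    im,d=viewer.get_image(n); np.savez(f'{tag}.npz',im=im,d=d); cv2.imwrite(f'pics/{tag}.png',im[:,:,::-1]); return im,d
def cam(n):
    p=viewer.camera_params(n); R=cv2.Rodrigues(np.array(p['rvec'],float))[0]; return p,R,np.array(p['tvec'],float).ravel()
def ray(n,u,v):
    p,R,t=cam(n); c=-R.T@t; d=R.T@np.array([(u-p['cx'])/p['fx'],(v-p['cy'])/p['fy'],1]); return c,d
def plane(n,u,v,z):
    c,d=ray(n,u,v); return c+d*(z-c[2])/d[2]
def cloud(n,d):
    p,R,t=cam(n); v,u=np.mgrid[:400,:640]; P=np.stack([(u-p['cx'])/p['fx']*d,(v-p['cy'])/p['fy']*d,d],-1)-t
    W=P@R; W[d==0]=np.nan; return W
E
python3 - <<'E'
from h import *
for n in('top','side'):
    im,d=grab(n,n+'0'); c,_=ray(n,320,200); print(n,c.round(3),(d>0).mean()); print(ray(n,320,200)[1].round(2))
s=env.observe(); print(s['time_s'],s['position'],s['tool_rot'],s['grip_width'])
E
```

```text
top [0.446 0.049 0.941] 0.9959609375
[ 0.07 -0.04 -1.  ]
side [0.084 0.852 0.933] 0.99602734375
[ 0.31 -0.67 -0.67]
0.1 [ 0.21505105 -0.50594154  0.23075963] [[ 9.20356845e-01  3.91079571e-01 -2.16869545e-04]
 [ 3.91079503e-01 -9.20355950e-01  1.32208758e-03]
 [ 3.17444270e-04 -1.30160559e-03 -9.99999103e-01]] 0.0851186381342532
```

View pics/top0.png

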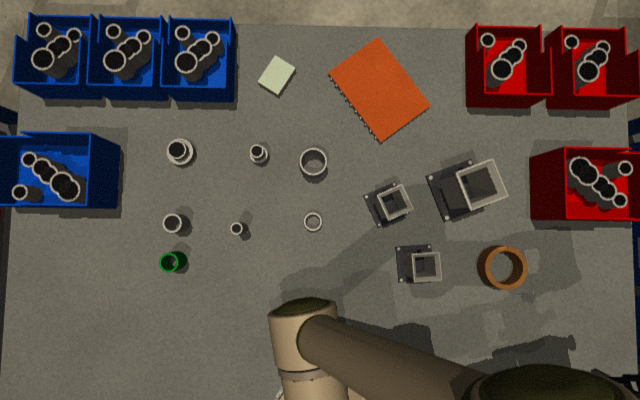

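View pics/side0.png

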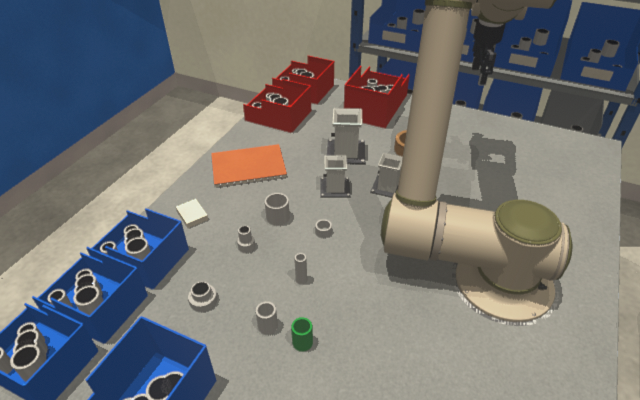

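The top view shows the wanted sleeve at (172,223), with a green look-alike at (172,262). The wanted reducer is at (258,153), and the squat one is at (180,152). The largest dispenser's mouth is near (482,185), with two smaller ones at (393,202) and (425,266). The side view agrees: sleeve (265,317), reducer (245,236), large dispenser (347,120).

```bash
python3 - <<'E'
from h import *
W={}
for n in('top','side'):
    W[n]=cloud(n,np.load(n+'0.npz')['d'])
t=W['top']; s=W['side']
def box(w,c,r,z0,z1):
    m=(np.hypot(w[...,0]-c[0],w[...,1]-c[1])<r)&(w[...,2]>z0)&(w[...,2]<z1); return w[m]
for nm,(u,v),h in [('sleeve',(172,223),.064),('reducer',(258,153),.064),('green',(172,262),.06),('squat',(180,152),.046),('slim',(237,229),.084)]:
    c=plane('top',u,v,h)
    for n in W:
        P=box(W[n],c,.06,h-.006,h+.008)
        if len(P)<6: print(nm,n,'few',c);continue
        (x,y),r=cv2.minEnclosingCircle(P[:,:2].astype(np.float32)); print(nm,n,len(P),round(x,4),round(y,4),'r',round(r,4),'z',np.median(P[:,2]).round(4))
c=plane('top',482,185,.135)
for n in W:
    P=box(W[n],c,.09,.130,.142); print('mag',n,len(P),cv2.minAreaRect((P[:,:2]*1000).astype(np.float32)),np.median(P[:,2]))
for (u,v) in [(393,202),(425,266)]:
    c=plane('top',u,v,.1); P=box(t,c,.08,.05,.2); print(c,np.percentile(P[:,2],[50,95]))
# base edges
E
```

```text
sleeve top 133 0.4506 0.3443 r 0.0223 z 0.0629
sleeve side 152 0.4502 0.3461 r 0.0229 z 0.063
reducer top 153 0.6161 0.1601 r 0.016 z 0.0641
reducer side 103 0.6158 0.1613 r 0.0171 z 0.0643
green top 169 0.3632 0.3485 r 0.0224 z 0.0628
green side 209 0.3628 0.3492 r 0.0233 z 0.0628
squat top 287 0.6189 0.3464 r 0.0224 z 0.0459
squat side 263 0.6199 0.349 r 0.0241 z 0.0466
slim top 69 0.4411 0.1977 r 0.0139 z 0.0834
slim side 76 0.4396 0.1989 r 0.0153 z 0.0827
mag top 510 ((540.8688354492188, -319.7001953125), (86.50613403320312, 88.42761993408203), 21.864437103271484) 0.13441438503473527
mag side 189 ((541.042236328125, -318.73809814453125), (85.6102066040039, 94.0416488647461), 21.703123092651367) 0.13446423387603784
[ 0.50294455 -0.14194428  0.1       ] [0.09107214 0.0974419 ]
[ 0.36658997 -0.21085024  0.1       ] [0.08973152 0.09703897]
```

```bash
python3 - <<'E'
import cv2
a=cv2.imread('pics/top0.png');b=cv2.imread('pics/side0.png')
A=cv2.resize(a[130:290,140:280],None,fx=2.8,fy=2.8);B=cv2.resize(a[130:230,350:530],None,fx=4.4,fy=2.8*1.57)
C=cv2.hconcat([cv2.resize(a[140:280,150:270],(400,467)),cv2.resize(a[145:225,425:515],(400,356)) if 0 else cv2.resize(a[140:245,425:515],(400,467))])
cv2.imwrite('pics/crop1.png',C)
E
```

```text
(no output)
```

View pics/crop1.png

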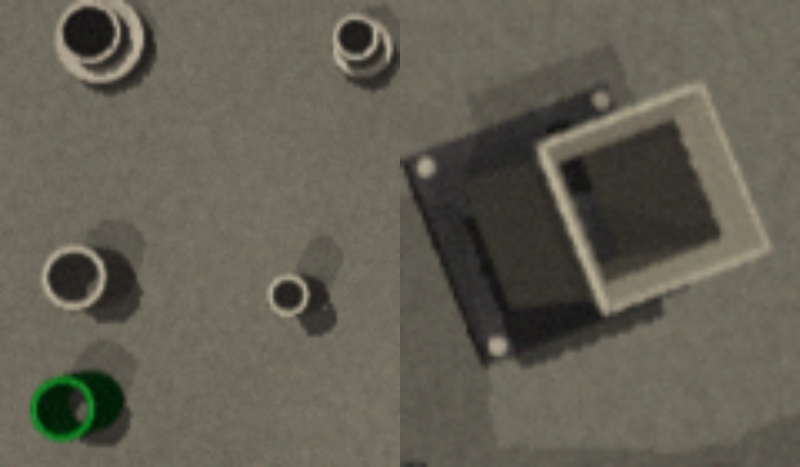

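Identified and measured:

| Item | x (m) | y (m) | Note |
|---|---|---|---|
| Sleeve | 0.450 | 0.345 | |
| Reducer | 0.616 | 0.161 | |
| Dispenser mouth | 0.541 | -0.319 | yaw about 22° |

The jaws are already aligned with the dispenser, so I don't need to turn them.

```bash
python3 - <<'E'
from h import *
C=[(540,147),(703,85),(770,245),(607,312)]
P=np.array([plane('top',425+(x-400)/4.444-.4,140+y/4.448-.4,.135)[:2] for x,y in C]); print(P.round(4),P.mean(0))
E
python3 -m pendant '[[[20,40,2],0,1],[[25,50,2],0,1],[[25,50,2],0,1],[[25,50,0],0,1],[[25,55,0],0,1],[[20,55,0],0,1],[[15,55,0],0,1],[[10,55,0],0,1],[[10,55,0],0,1],[[5,55,0],0,1],[[0,55,0],0,1],[[0,50,0],0,1]]' 40
```

```text
[[ 0.5642 -0.2664]
 [ 0.595  -0.3443]
 [ 0.5197 -0.3747]
 [ 0.4871 -0.2971]] [ 0.54150798 -0.32064383]
time_s: 1.6
position: [0.3958, 0.1373, 0.2337]
tool_rot: [[0.923, 0.385, -0.002], [0.385, -0.923, 0.006], [0.001, -0.006, -1.0]]
ft_force: [1.9, -0.3, -1.0]
grip_width: 0.0858
```

```bash
python3 -m pendant '[[[14,50,0],0,1],[[14,50,0],0,1],[[14,50,0],0,1],[[12,50,0],0,1],[[0,5,-20],0,1],[[0,0,-30],0,1],[[0,0,-30],0,1],[[0,0,-20],0,1],[[0,0,0],0,1]]'
```

```text
time_s: 2.72
position: [0.448, 0.3533, 0.1277]
tool_rot: [[0.921, 0.391, -0.006], [0.391, -0.921, 0.003], [-0.004, -0.005, -1.0]]
ft_force: [-0.5, 0.6, 0.4]
grip_width: 0.0853
```

```bash
python3 -m pendant '[[[2,-8,-10],0,1],[[0,0,-20],0,1],[[0,0,-25],0,1],[[0,0,-20],0,1],[[0,0,-15],0,1],[[0,0,0],0,1],[[0,0,0],0,1]]'
python3 - <<'E'
from h import *
grab('top','top1');im,_=grab('side','side1')
cv2.imwrite('pics/c2.png',cv2.resize(im[200:380,180:420,::-1],None,fx=3,fy=3))
E
```

```text
time_s: 3.6
position: [0.453, 0.3435, 0.0384]
tool_rot: [[0.921, 0.389, 0.002], [0.389, -0.921, 0.006], [0.004, -0.005, -1.0]]
ft_force: [-0.9, -0.5, -0.1]
grip_width: 0.0853
```

View pics/c2.png

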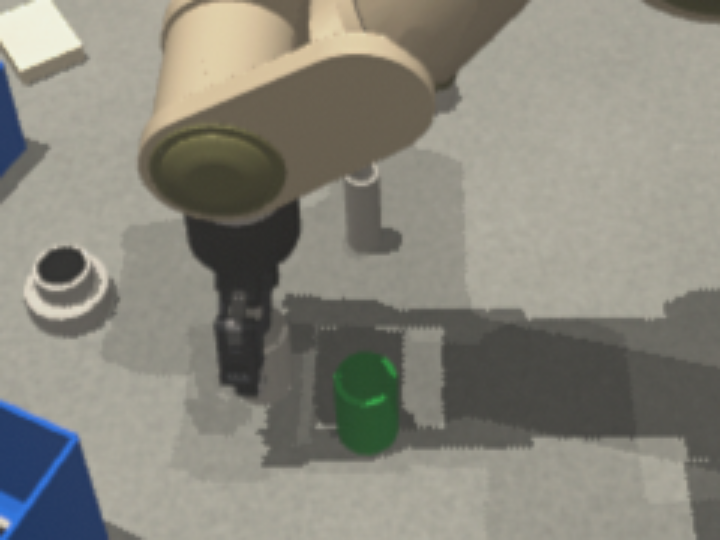

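The side view shows the finger in front of the sleeve, which is hidden between the jaws. The green sleeve at crop (365,400) is clear. I'll go 12 mm lower for a fuller pad contact and close.

```bash
python3 -m pendant '[[[-2,1,-12],0,1],[[0,0,0],0,0.3],[[0,0,0],0,-1],[[0,0,0],0,-1],[[0,0,0],0,-1],[[0,0,0],0,-1],[[0,0,0],0,-1],[[0,0,0],0,-1]]' 50
```

```text
time_s: 4.7
position: [0.4508, 0.3449, 0.0264]
tool_rot: [[0.921, 0.39, 0.003], [0.39, -0.921, 0.007], [0.005, -0.005, -1.0]]
ft_force: [-0.4, 0.7, -0.4]
grip_width: 0.0422
```

```bash
python3 -m pendant '[[[0,0,10],0,-1],[[0,0,30],0,-1],[[0,0,45],0,-1],[[0,0,50],0,-1],[[0,-10,50],0,-1],[[5,-30,40],0,-1],[[8,-45,0],0,-1],[[8,-50,0],0,-1],[[8,-50,0],0,-1],[[8,-50,0],0,-1],[[8,-50,0],0,-1],[[8,-50,0],0,-1]]'
```

```text
time_s: 6.2
position: [0.4996, 0.0011, 0.264]
tool_rot: [[0.918, 0.395, 0.005], [0.395, -0.918, 0.005], [0.007, -0.003, -1.0]]
ft_force: [1.2, -0.5, -2.5]
grip_width: 0.0425
```

```bash
python3 -m pendant '[[[6,-50,0],0,-1],[[6,-50,0],0,-1],[[6,-50,0],0,-1],[[6,-50,0],0,-1],[[6,-50,0],0,-1],[[6,-35,0],0,-1],[[3,-10,-10],0,-1],[[0,0,-10],0,-1],[[0,0,0],0,-1]]'
python3 - <<'E'
from h import *
grab('top','top2');im,_=grab('side','side2')
cv2.imwrite('pics/c3.png',cv2.resize(im[30:210,260:480,::-1],None,fx=3,fy=3))
E
```

```text
time_s: 7.32
position: [0.5358, -0.3044, 0.2448]
tool_rot: [[0.92, 0.392, 0.004], [0.392, -0.92, 0.007], [0.006, -0.005, -1.0]]
ft_force: [-0.1, 0.1, -2.2]
grip_width: 0.0425
```

View pics/c3.png

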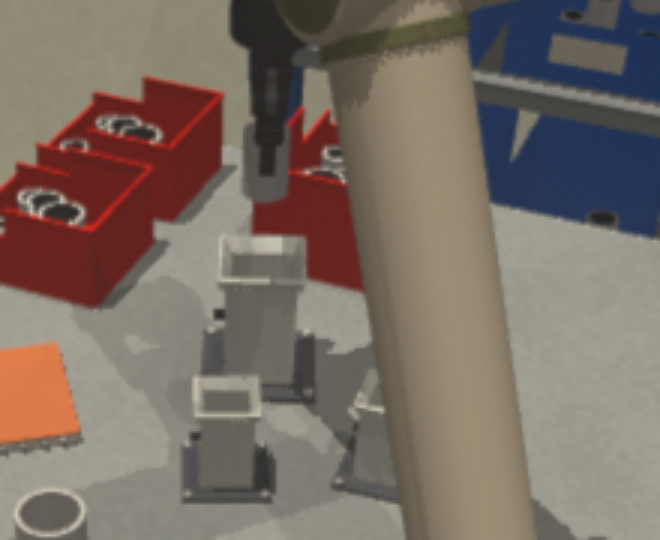

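The sleeve hangs upright in the jaws at crop (265,165), just short of the mouth at (262,260). I'll centre it and then lower it.

```bash
python3 -m pendant '[[[5,-15,0],0,-1],[[0,0,-20],0,-1],[[0,0,-25],0,-1],[[0,0,-15],0,-1],[[0,0,0],0,-1],[[0,0,0],0,-1]]'
```

```text
time_s: 8.18
position: [0.5429, -0.3165, 0.1894]
tool_rot: [[0.918, 0.397, 0.011], [0.397, -0.918, 0.001], [0.011, 0.003, -1.0]]
ft_force: [0.2, -0.7, -2.6]
grip_width: 0.0423
```

```bash
python3 -m pendant '[[[-1,-3,-8],0,-1],[[0,0,-15],0,-1],[[0,0,-13],0,-1],[[0,0,-8],0,-1],[[0,0,0],0,-1],[[0,0,0],0,-1]]'
```

```text
time_s: 8.93
position: [0.542, -0.3199, 0.1431]
tool_rot: [[0.918, 0.397, 0.012], [0.397, -0.918, 0.0], [0.011, 0.004, -1.0]]
ft_force: [-0.6, -1.0, -2.8]
grip_width: 0.0425
```

```bash
python3 -m pendant '[[[0,0,0],0,1],[[0,0,0],0,1],[[0,0,0],0,1],[[0,0,0],0,1],[[0,0,20],0,1],[[0,0,35],0,1],[[0,10,40],0,1],[[5,50,20],0,1],[[5,50,0],0,1],[[5,50,0],0,1],[[5,50,0],0,1],[[5,50,0],0,1]]'
python3 - <<'E'
from h import *
im,d=grab('top','top3')
cv2.imwrite('pics/c4.png',cv2.resize(im[140:245,425:530,::-1],None,fx=5,fy=5))
W=cloud('top',d); m=np.hypot(W[...,0]-.541,W[...,1]+.32)<.029; P=W[m]; print(np.histogram(P[:,2],bins=[-.01,.02,.06,.066,.075,.1,.13,.15]))
P=P[(P[:,2]>.058)&(P[:,2]<.08)]; print(cv2.minEnclosingCircle((P[:,:2]*1000).astype(np.float32)),np.median(P[:,2]))
E
```

```text
time_s: 10.42
position: [0.5669, -0.0561, 0.2643]
tool_rot: [[0.92, 0.391, 0.018], [0.391, -0.92, -0.003], [0.015, 0.01, -1.0]]
ft_force: [0.0, -0.6, 0.4]
grip_width: 0.0853
(array([18, 95, 21, 91,  0,  0,  0]), array([-0.01 ,  0.02 ,  0.06 ,  0.066,  0.075,  0.1  ,  0.13 ,  0.15 ]))
((543.458984375, -319.7302551269531), 21.93978500366211) 0.06916957925928442
```

View pics/c4.png

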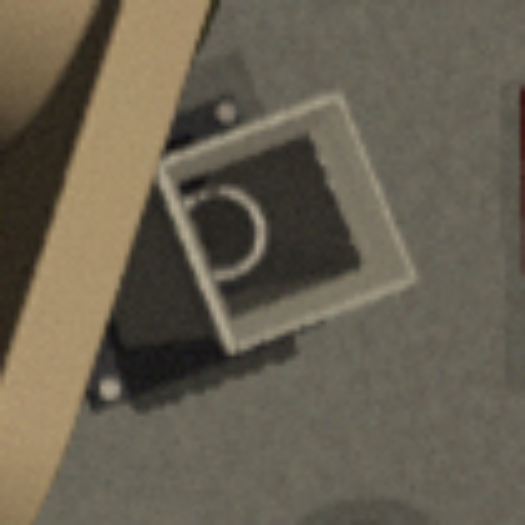

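The sleeve stands upright on the dispenser floor. Its ring is at crop (222,232), with the top at z=0.069 and the centre at about (0.543, -0.320). Next is the reducer.

```bash
python3 -m pendant '[[[10,45,0],0,1],[[10,45,0],0,1],[[10,45,0],0,1],[[10,45,-10],0,1],[[5,25,-20],0,1],[[0,5,-30],0,1],[[0,0,-40],0,1],[[0,0,-25],0,1],[[0,0,0],0,1],[[0,0,0],0,1]]'
```

```text
time_s: 11.72
position: [0.613, 0.169, 0.1388]
tool_rot: [[0.917, 0.399, 0.024], [0.399, -0.917, -0.0], [0.022, 0.01, -1.0]]
ft_force: [0.9, 0.6, -0.3]
grip_width: 0.0852
```

```bash
python3 -m pendant '[[[3,-8,-10],0,1],[[0,0,-20],0,1],[[0,0,-25],0,1],[[0,0,-20],0,1],[[0,0,-15],0,1],[[0,0,-9],0,1],[[0,0,0],0,1],[[0,0,0],0,1]]'
```

```text
time_s: 12.72
position: [0.6199, 0.1578, 0.0411]
tool_rot: [[0.917, 0.397, 0.035], [0.397, -0.918, 0.0], [0.032, 0.014, -0.999]]
ft_force: [-0.4, 0.5, -0.3]
grip_width: 0.0852
```

```bash
python3 -m pendant '[[[-3,3,-5],0,1],[[0,0,0],0,0.2],[[0,0,0],0,-1],[[0,0,0],0,-1],[[0,0,0],0,-1],[[0,0,0],0,-1],[[0,0,0],0,-1],[[0,0,0],0,-1]]'
```

```text
time_s: 13.72
position: [0.6172, 0.1613, 0.0374]
tool_rot: [[0.917, 0.397, 0.038], [0.397, -0.918, 0.0], [0.035, 0.015, -0.999]]
ft_force: [-0.6, -0.5, 1.9]
grip_width: 0.0307
```

```bash
python3 - <<'E'
from h import *
im,_=grab('side','side4')
cv2.imwrite('pics/c5.png',cv2.resize(im[170:270,190:310,::-1],None,fx=5,fy=5))
E
```

```text
(no output)
```

View pics/c5.png

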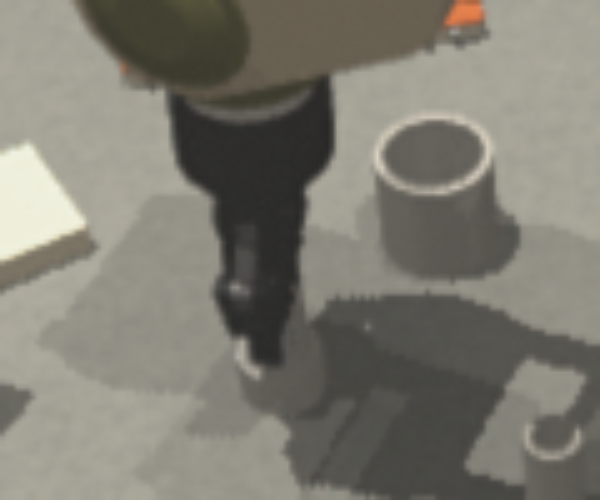

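The fingers hold the reducer's neck just above its base, with the finger tip at crop (265,360). The width of 31 mm fits the neck. Lifting now.

```bash
python3 -m pendant '[[[0,0,10],0,-1],[[0,0,30],0,-1],[[0,0,45],0,-1],[[0,0,50],0,-1],[[0,-10,50],0,-1],[[-4,-30,40],0,-1],[[-8,-45,0],0,-1],[[-8,-50,0],0,-1],[[-8,-50,0],0,-1],[[-8,-50,0],0,-1],[[-8,-50,0],0,-1],[[-8,-50,0],0,-1]]'
python3 -m pendant '[[[-6,-45,0],0,-1],[[-6,-40,0],0,-1],[[-4,-25,0],0,-1],[[0,-5,0],0,-1],[[0,0,0],0,-1],[[0,0,0],0,-1]]'
```

```text
time_s: 15.28
position: [0.5575, -0.1802, 0.2699]
tool_rot: [[0.915, 0.403, 0.029], [0.403, -0.915, -0.001], [0.027, 0.013, -1.0]]
ft_force: [1.1, 0.8, -3.8]
grip_width: 0.0307
time_s: 16.02
position: [0.5384, -0.3002, 0.2694]
tool_rot: [[0.916, 0.4, 0.026], [0.4, -0.917, 0.002], [0.024, 0.009, -1.0]]
ft_force: [0.7, 0.5, -3.9]
grip_width: 0.0304
```

```bash
python3 -m pendant '[[[3,-18,0],0,-1],[[0,-1,-20],0,-1],[[0,0,-30],0,-1],[[0,0,-20],0,-1],[[0,0,-5],0,-1],[[0,0,0],0,-1],[[0,0,0],0,-1]]'
python3 - <<'E'
from h import *
im,_=grab('side','side5')
cv2.imwrite('pics/c6.png',cv2.resize(im[50:190,270:430,::-1],None,fx=4,fy=4))
E
```

```text
time_s: 16.9
position: [0.5438, -0.3217, 0.1947]
tool_rot: [[0.915, 0.403, 0.029], [0.403, -0.915, -0.002], [0.026, 0.014, -1.0]]
ft_force: [0.3, 0.6, -3.8]
grip_width: 0.0306
```

View pics/c6.png

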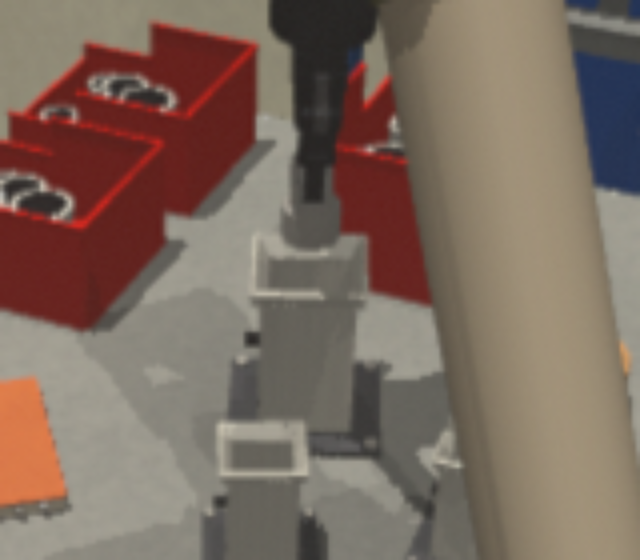

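The reducer hangs upright, base down, at crop (310,215), over the mouth at (310,265). Lowering and releasing.

```bash
python3 -m pendant '[[[-1,1,-8],0,-1],[[0,0,-15],0,-1],[[0,0,-15],0,-1],[[0,0,-10],0,-1],[[0,0,-3],0,-1],[[0,0,0],0,-1],[[0,0,0],0,-1]]'
```

```text
time_s: 17.82
position: [0.5428, -0.3206, 0.1405]
tool_rot: [[0.915, 0.403, 0.03], [0.403, -0.915, -0.003], [0.026, 0.014, -1.0]]
ft_force: [-0.4, 0.3, -4.0]
grip_width: 0.0301
```

```bash
python3 -m pendant '[[[0,0,0],0,1],[[0,0,0],0,1],[[0,0,0],0,1],[[0,0,0],0,1],[[0,0,20],0,1],[[0,0,35],0,1],[[0,10,40],0,1],[[-5,50,20],0,1],[[-5,55,0],0,1],[[-5,55,0],0,1],[[-5,55,0],0,1],[[-5,55,0],0,1]]'
python3 -m pendant '[[[-5,55,0],0,1],[[-5,55,0],0,1],[[-5,50,0],0,1],[[0,0,0],0,1]]'
python3 - <<'E'
from h import *
im,d=grab('top','top6'); im2,d2=grab('side','side6')
cv2.imwrite('pics/c7.png',cv2.hconcat([cv2.resize(im[140:240,425:525,::-1],(400,400)),cv2.resize(im2[90:180,300:390,::-1],(400,400))]))
for n,dd in(('top',d),('side',d2)):
    W=cloud(n,dd); m=np.hypot(W[...,0]-.541,W[...,1]+.32)<.029; P=W[m]; print(np.histogram(P[:,2],bins=[-.01,.05,.09,.105,.12,.13,.14,.15])[0])
    P=P[(P[:,2]>.128)&(P[:,2]<.145)]; print(cv2.minEnclosingCircle((P[:,:2]*1000).astype(np.float32)),np.median(P[:,2]))
E
```

```text
time_s: 19.32
position: [0.5169, -0.0368, 0.2617]
tool_rot: [[0.917, 0.397, 0.037], [0.397, -0.918, -0.007], [0.031, 0.021, -0.999]]
ft_force: [0.9, -0.1, 0.1]
grip_width: 0.0854
time_s: 19.82
position: [0.4998, 0.1314, 0.2629]
tool_rot: [[0.915, 0.401, 0.039], [0.401, -0.916, -0.006], [0.034, 0.021, -0.999]]
ft_force: [0.4, 0.2, -0.4]
grip_width: 0.0852
[  0  34 133  46  27 187   0]
((542.0948486328125, -320.7414245605469), 16.535005569458008) 0.1343017733362984
[ 0  0  0  5 28 60  0]
((539.0606689453125, -319.8077697753906), 18.379098892211914) 0.1342918665358236
```

View pics/c7.png

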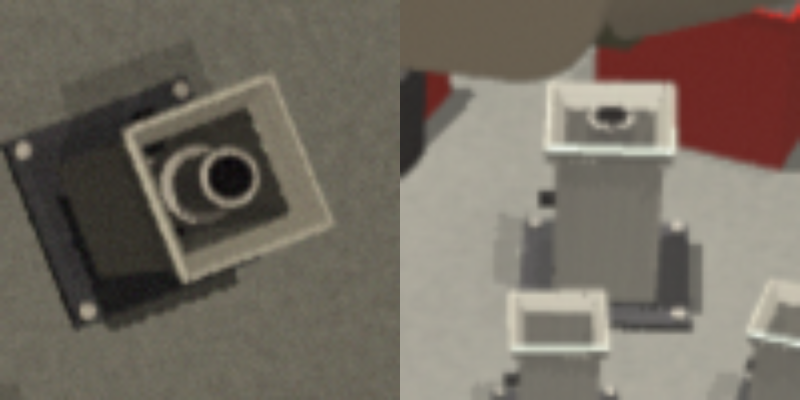

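The reducer stands neck up with its top at the rim. In the top crop the neck ring is at (230,177) and the base at (195,183), and the side crop shows the black bore at (610,117). I'm handing in.

```bash
python3 -c "from rig import ticket; print(ticket.close_job())"
```

```text
the job is handed in; nothing more can be done
None
```

The dispenser is loaded: the sleeve is at the bottom, the reducer stands on it neck up, and the job is handed in at about 20 s of the 64 s allowed. No verdict is reported on hand-in.

- **Sleeve:** after its drop, the top camera read its top at z = 0.069 m (0.070 m expected). Its centre was about 2 mm from the well's axis.
- **Reducer:** both cameras read its top at z = 0.134 m, level with the rim. The top camera put its centre about 1 mm from the axis and the side camera about 2 mm. The side reading is the rougher one: few points, and a radius of 18 mm instead of 16 mm.
- **Robot:** the open gripper ended about 0.45 m from the dispenser, clear of everything. The wrist readings printed after each move never went above about 4 N.
- **Not checked:** I measured no tilt angles. Uprightness is judged from the pictures and the top heights. The tool itself had drifted about 2° off vertical by the end, with no visible effect on the parts.

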